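Hang a cheese hoop on the keeper J-hook to dry

ROBOT

A 6-joint arm with a two-finger parallel gripper is mounted at the origin on the work surface. World frame = base frame: x ahead of the robot, y to its left, z up, the work surface at z = 0. Lengths are in mm, angles in degrees, forces in N, time in s.
With the tool pointing down it reaches from about 350 to 850 mm from the base axis. Payload 8.1 kg.
Tool frame: the origin (TCP) lies at the very end of the fingers, on their centre line; the grasp point (between the pads) lies 19 mm behind it; z points along the fingers, y is the line along which they close (so a half turn about z gives the same grasp; the last joint's range is limited). The gripper opens to 85 mm and grips with 20 to 120 N. Pads are 22 mm wide; open, the fingers measure 114 mm over their backs; the gripper's body (76 mm by 85 mm) begins 54 mm behind the grasp point. The pads swing forward as they close: fully open they stand 13 mm farther back than shut.
Start: joints at [-68.663, 7.471, 85.268, -0, 87.261, -4.893], TCP at [265.205, -538.211, 231.292] pointing down, gripper open.
Joint ranges: [-169.43, 169.43], [-51.17, 129.36], [1.28, 143.12], [-76.62, 256.62], [0, 156.53], [-152.29, 152.29]. Speed limits (degrees/s): [136.94, 136.94, 159.86, 180, 180, 180].

INTERFACE

Orientations are given as [roll, pitch, yaw] about the fixed x, y, z axes, in that order (R = Rz(yaw) Ry(pitch) Rx(roll)).
In Python, from bench import * gives the robot as it stands.
- The arm moves only by the tool play_rows, never from a script. Its argument "increments" is a list of rows, each a list of 3 entries, a list of its own where there are three numbers: the gripper's target within -1 to 1 (fully open at 1, half-way at 0, shut at -1), then the shift along the tool's x, y, z in mm, then the turn about the tool's z in rad. A call has 1 to 12 rows; each row shifts and turns the commanded pose from where the row before left it, along the tool's axes as they then stand; what a row does not reach is not made up. A row lasts 1/12 s, in which the tool goes at most 41.7 mm and 7.16 degrees, less where a joint would pass 70% of its speed; a pose out of reach is approached as far as the arm can. A call is refused whole if a number of a shift passes 41.7 or a number of a turn 0.125, either way. A call with a gripper value outside its range is refused whole. The fingers move at their own pace and stop on an object; "force" is the grip in N (left out, the last holds). Time passes only in rows, so rows that do not move let the fingers close. It gives the time, the measured TCP pose, the force, the opening and the grip force at its end, in the units of the state.
- sense(): the state, without advancing time (a new reading comes with each control period).
- snapshot(name): name is "side" or "top"; returns a dict with "color" (400x640x3 uint8, red, green, blue), "intrinsics" (3x3 intrinsics, pixels), "world_from_camera" (4x4, takes a point from camera to world coordinates). Camera axes: x right, y down, z forward; pixel columns grow to the right and rows downward; lengths in mm; the calibration is good to about 2 mm. A picture is of the moment at which its call begins. There is no depth.
- hand_in(): hands the job in; it is judged then, once.
Trained networks look in a picture, given as the dict that the camera call returned (one of the last four; its "shot" number tells which), for a name from the list of things; names that differ only in an ending like _2 or _b are one class to them, and where a whole thing is asked for, a point or a joint stands for the part that bears it (a point fixed in the world has none). Each returns a list of dicts, best first, with "p" (0 to 1); they miss things now and then, are a little off and sometimes report something else, mostly with a low value. They report only what shows in the picture. A call takes as long as a camera call. They do not tell look-alikes from the thing itself.
- find_in(query, picture): "xyz" ([x, y, z] in mm, in the coordinates of the camera as it stood for that picture, good to about 4 mm: the middle of the surface that is visible of it).
- regions_of(query, picture): "mask" (400x640 bool, what is visible of it).
- pinpoint(query, picture): "xyz" ([x, y, z] in mm, in the coordinates of the camera as it stood for that picture, good to about 4 mm: a listed point, or the origin of a listed thing).
The state is a dict: "time": time; "joint_pos": joint angles; "qd": joint speeds; "joint_efforts": joint torques, N m; "tool_pos": TCP position; "tcp_rot": TCP orientation; "ft_force": force on the tool from outside, world axes, zero at the start; "wrist_torque": the same for the moment, N m; "finger_gap": finger opening in mm; "grip_force": force on a finger pad.
Only numpy, scipy, OpenCV 4.12 (cv2) and the standard library are available. Lean on these libraries where they do the work, as an engineer would, in place of code of your own. Each camera call takes 0.05 s, during which the arm holds its last target. There are 200 camera calls.

TASK

Pick the white cheese hoop out of its draining cradle by the rim, lower it gently over the upturned tip so that its rim rests on the open front part of the J-hook's arm, then slide it back along the arm, under the keeper, until it is fully home against the back plate. Let go without dropping it and leave it hanging still. Do not force the hook, and leave the cheeses, the dish and the brush where they are.

Things in the scene. Friction and masses are not known exactly. Their poses are not given: they have to be found in the camera images.
- hoop: White plastic cheese hoop, a ring 220 mm outside, 196 mm inside (wall 12 mm), band 40 mm wide, 0.2-0.4 kg, upright in the cradle, its top 232 mm over the table. Origin: ring centre; x along its axis, z up. Grip the band across its flat faces (fingers closing along its x) from above, 60 mm sideways of the top (rim middle there 85 mm above the centre), not at the top: arm and keeper pass there.
- cradle: Fixed grey draining cradle, base 110 x 200 mm, two side rails 56 mm high forming a 44 mm wide groove along its y axis, low chocks; the hoop stands in it, its lowest point 12 mm over the table, and lifts straight up. Origin: centre of its underside.
- stand: Fixed steel J-hook stand, base 200 x 160 mm, tube and telescoping mast at its +x end. Origin at table height, x level, from the hook's tip to the mast; z up; the hook lies in the plane y = 0. The mast is clamped at another height each time, NOT given by any pose: the arm's top is 240 to 290 mm over the table: feel or look. The hook is rigid, so touch at 20 mm/s or slower (8 mm/s at the plate); over 30 N between hoop and hook spoils it.
- hook_front (a point): Point on the stand at x = -45 mm, y = 0, 240 mm up (arm's lowest setting): middle of the arm's open front part, where the hoop's centre belongs (within 12 mm along x) to lower the rim onto the arm. The arm is a level round bar 12 mm thick; its upturned tip (inner face at x = -84 mm, outer end -96 mm) rises 30 mm above the arm's top.
- keeper_end (a point): Point on the stand at x = -10 mm, y = 0, 240 mm up: below the front end of the keeper, a slim bar above the arm from here to the back plate, its underside 19 mm above the arm's top (rising to 60 mm above it at the plate). The 12 mm rim passes under it when lying on the arm or at most 7 mm above it.
- back_plate (a point): Point on the stand at x = +50 mm, y = 0, 240 mm up: front face of the 32 mm wide back plate at the arm's root. The hoop is home when its back face touches it: hoop centre 20 mm in front, at x = +30 mm.
- cheese_big: Bystander: loose cheese wheel, 130 mm across, 55 mm high; origin at the centre of its underside.
- cheese_small: Bystander: loose small cheese, 90 mm across, 45 mm high; origin at the centre of its underside.
- dish: Bystander: loose terracotta dish 150 x 80 x 38 mm; origin at the centre of its underside.
- brush: Bystander: loose rind brush lying on the table.
Mind the look-alikes: they are no part of the job. Leave any red look-alike of the cradle alone.

How it is judged:
By the outcome, as a careful person would: the job done as asked, in the order asked, and still so for the second after the job is handed in, with the robot touching nothing.
It also fails if it takes over 72 s, if anything falls off the work surface, if the arm or the gripper's body presses on something with over 40 N, if the wrist force passes 120 N, or if a joint passes its speed limit or range.

## Working session

There is one attempt and no reset: what is moved stays moved. The work goes in short steps, Python scripts to look and compute and a tool call to move; the robot and the scene stay as the last step left them, time stands still between calls to the robot, and variables do not carry over. Pictures are saved under pics/ and viewed, at most 13 in all, crops included, and the job is handed in when it is done.

Besides the shell and the picture viewer there is one more tool, called after "Call:" as name([rows], argument=value, ...), one row to a line, values as JSON. play_rows: Moves the arm, as the interface text tells. Its arguments: {"type":"object","properties":{"increments":{"type":"array","items":{"type":"array"}},"force":{"type":"number"}},"required":["increments"]}

```bash
mkdir -p pics; ls
cat > h.py <<'E'
from bench import *
import numpy as np, cv2
def w(p,xyz):
    T=np.array(p["world_from_camera"]); return (T@np.r_[xyz,1])[:3]
def save(p,n): cv2.imwrite(f"pics/{n}.png",cv2.cvtColor(p["color"],cv2.COLOR_RGB2BGR))
def proj(p,X):
    T=np.linalg.inv(np.array(p["world_from_camera"])); c=(T@np.r_[X,1])[:3]; u=np.array(p["intrinsics"])@c; return u[:2]/u[2]
E
python3 - <<'E'
from h import *
s=sense(); print({k:np.round(v,2).tolist() for k,v in s.items()})
for n in ("side","top"):
    p=snapshot(n); save(p,n+"0")
    print(n,np.round(p["world_from_camera"],3).tolist(),np.round(p["intrinsics"],1).tolist())
    for q in ["hoop","cradle","stand","hook_front","keeper_end","back_plate","cheese_big","cheese_small","dish","brush"]:
        print(q,[(round(d["p"],2),np.round(w(p,d["xyz"])).tolist()) for d in pinpoint(q,p)][:3])
E
```

```text
pics
{'time': 0.0, 'joint_pos': [-68.66, 7.52, 85.33, -0.0, 87.26, -4.89], 'qd': [0.03, -0.0, -0.09, -0.12, 0.07, -0.01], 'joint_efforts': [-0.0, -56.94, -50.05, -0.0, 0.02, 0.0], 'tool_pos': [265.01, -537.71, 230.26], 'tcp_rot': [-179.9, -0.01, 26.23], 'ft_force': [-0.28, -0.37, 0.37], 'wrist_torque': [0.02, -0.0, 0.02], 'grip_force': 0.0, 'finger_gap': 85.52}
side [[-0.961, -0.155, 0.227, 180.641], [-0.275, 0.533, -0.8, 1397.973], [0.003, -0.832, -0.555, 1101.996], [0.0, 0.0, 0.0, 1.0]] [[505.0, 0.0, 315.6], [0.0, 505.0, 200.3], [0.0, 0.0, 1.0]]
hoop [(0.57, [581.0, -182.0, 123.0])]
cradle [(0.77, [586.0, -183.0, -6.0]), (0.68, [344.0, -207.0, 1.0])]
stand [(0.91, [579.0, 183.0, -3.0])]
hook_front [(0.9, [538.0, 172.0, 240.0]), (0.22, [581.0, 181.0, -1.0])]
keeper_end [(0.68, [568.0, 180.0, 246.0])]
back_plate [(0.76, [628.0, 189.0, 238.0])]
cheese_big [(0.81, [790.0, -16.0, 1.0])]
cheese_small [(0.46, [641.0, -465.0, -4.0])]
dish [(0.71, [418.0, 8.0, -2.0])]
brush [(0.6, [611.0, 453.0, -0.0])]
top [[-0.001, -0.997, 0.075, 466.164], [-1.0, -0.0, -0.012, -1.186], [0.012, -0.075, -0.997, 1633.568], [0.0, 0.0, 0.0, 1.0]] [[438.6, 0.0, 319.6], [0.0, 438.6, 197.3], [0.0, 0.0, 1.0]]
hoop [(0.55, [584.0, -180.0, 124.0])]
cradle [(0.93, [581.0, -184.0, 3.0]), (0.68, [345.0, -207.0, 6.0])]
stand [(0.6, [581.0, 177.0, -1.0])]
hook_front [(0.82, [535.0, 177.0, 240.0])]
keeper_end [(0.64, [572.0, 178.0, 242.0])]
back_plate [(0.66, [629.0, 191.0, 237.0])]
cheese_big [(0.77, [790.0, -15.0, 1.0]), (0.72, [611.0, 457.0, 1.0])]
cheese_small [(0.75, [641.0, -465.0, -1.0])]
dish [(0.82, [415.0, 3.0, 3.0])]
brush [(0.84, [612.0, 458.0, 4.0])]
```

View pics/side0.png

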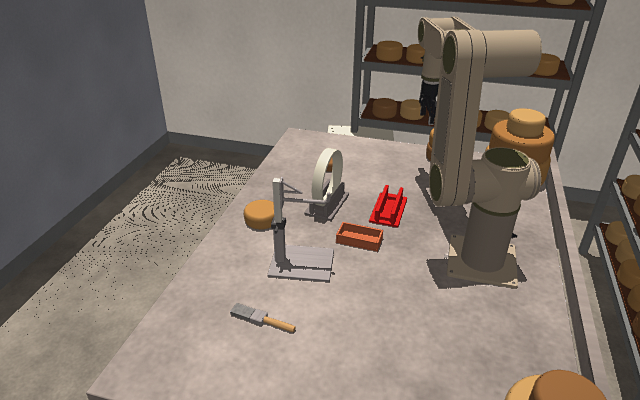

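View pics/top0.png

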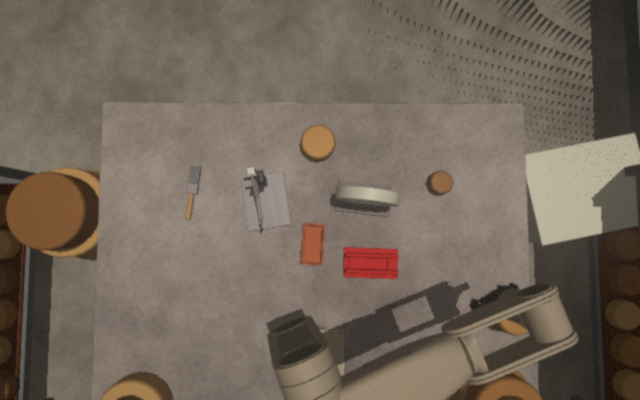

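The hoop stands in the grey cradle (side ~(328,175), top ~(366,195)), and the red cradle is the look-alike. The hook stand is at side ~(290,200), top ~(262,200). Next I fit the hoop by its silhouette and zoom in on the stand.

```bash
cat >> h.py <<'E'
def rend(ps,x,y,z,yaw):
    out=[]
    t=np.linspace(0,2*np.pi,73); R=np.array([[np.cos(yaw),-np.sin(yaw),0],[np.sin(yaw),np.cos(yaw),0],[0,0,1]])
    S=8
    for p in ps:
        m=np.zeros((400,640),np.uint8)
        def P(r,a): 
            q=np.stack([np.full_like(t,a),r*np.cos(t),r*np.sin(t)],1)@R.T+[x,y,z]
            return np.array([proj(p,v) for v in q])
        rings=[P(110,-20),P(110,20),P(98,20),P(98,-20),P(110,-20)]
        for A,B in zip(rings,rings[1:]):
            for i in range(72):
                cv2.fillPoly(m,[np.round(np.array([A[i],A[i+1],B[i+1],B[i]])*16).astype(np.int32)],1,shift=4)
        out.append(m>0)
    return out
def fit(ps,ms,x0,free=4):
    from scipy.optimize import minimize
    def c(v):
        r=rend(ps,v[0]*100,v[1]*100,v[2]*100,v[3])
        return sum(1-(a&b).sum()/(a|b).sum() for a,b in zip(r,ms))
    x0=np.array(x0)/[100,100,100,1]
    o=minimize(c,x0,method="Nelder-Mead",options=dict(initial_simplex=np.vstack([x0]+[x0+np.eye(4)[i]*.12 for i in range(4)]),maxfev=160))
    return o.x*[100,100,100,1],o.fun
E
python3 - <<'E'
from h import *
ps=[snapshot(n) for n in("side","top")]
ms=[regions_of("hoop",p)[0]["mask"] for p in ps]
print([m.sum() for m in ms])
for y0 in(-.05,.15):
    v,f=fit(ps,ms,[583,-182,122,y0]); print(np.round(v[:3],1),np.degrees(v[3]),f)
a=cv2.resize(ps[0]["color"][170:290,250:350],None,fx=5,fy=5,interpolation=cv2.INTER_CUBIC)
b=cv2.resize(ps[1]["color"][155:240,230:300],None,fx=7,fy=7,interpolation=cv2.INTER_CUBIC)
for n,i in(("sc",a),("tc",b)): cv2.imwrite(f"pics/{n}.png",i[:,:,::-1])
E
```

```text
[np.int64(1054), np.int64(1019)]
[ 583.6 -183.7  117.6] -5.943833539093484 0.28476675977843846
[ 582.4 -175.9  128.5] -6.75798840476678 0.3330185779626431
```

View pics/sc.png

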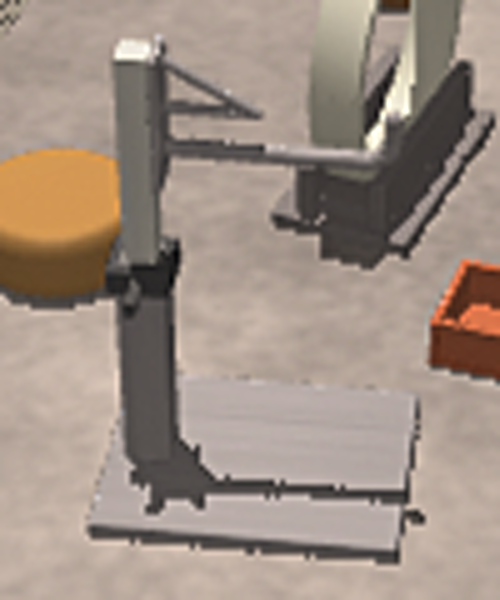

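View pics/tc.png

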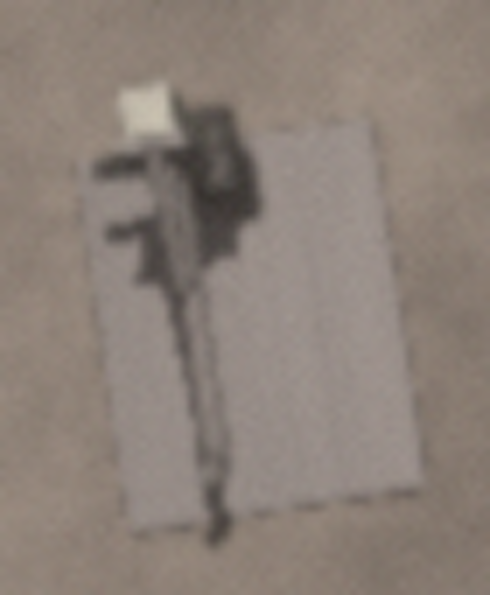

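The side crop shows the arm at crop ~(168,145)–(385,158), with the tip up to ~(395,120) and the keeper front end at (262,115). The top crop shows the base corners at (375,125), (422,485) and (133,530). I'll turn these into positions.

```bash
cat >> h.py <<'E'
def ray(p,u):
    T=np.array(p["world_from_camera"]); d=np.linalg.solve(np.array(p["intrinsics"]),np.r_[u,1]); return T[:3,3],T[:3,:3]@d
def onplane(p,u,n,c):
    o,d=ray(p,u); return o+d*((c-o@n)/(d@n))
E
python3 - <<'E'
from h import *
ps=[snapshot(n) for n in("side","top")]
s,t=ps
tc=lambda a:(np.array(a)+.5)/7-.5+[230,155]
sc=lambda a:(np.array(a)+.5)/5-.5+[250,170]
Z=np.array([0,0,1.])
c=[onplane(t,tc(a),Z,12) for a in [(375,125),(422,485),(133,530)]]
print(np.round(c)); 
d=c[0]-c[1]; print("yaw",np.degrees(np.arctan2(d[1],d[0])),np.linalg.norm(d)); d=c[2]-c[1];print(np.degrees(np.arctan2(-d[0],d[1])),np.linalg.norm(d)); print("centre",(c[0]+c[2])/2)
cs=[onplane(s,sc(a),Z,12) for a in [(417,398),(398,552),(90,530)]]
print(np.round(cs),"centre",(cs[0]+cs[2])/2)
# stand pose by nets, averaged
P={}
for q in["stand","hook_front","keeper_end","back_plate"]:
    P[q]=np.mean([w(p,max(pinpoint(q,p),key=lambda d:d["p"])["xyz"]) for p in ps],0)
print({k:v.round(1) for k,v in P.items()})
yaw=np.radians(8.5); 
for yaw in np.radians([7,9]):
  n=np.array([-np.sin(yaw),np.cos(yaw),0]); e=np.array([np.cos(yaw),np.sin(yaw),0]); O=np.array([581,182,0])
  for nm,a in dict(armL=(172,140),armM=(270,150),armR=(370,153),tip=(395,110),keep=(262,117)).items():
    X=onplane(s,sc(a),n,O@n); print(nm,round((X-O)@e,1),X[2].round(1))
E
```

```text
[[681. 114.  12.]
 [490.  89.  12.]
 [466. 240.  12.]]
yaw 7.686582957122183 192.7154698297155
8.813880845259687 153.5099882450785
centre [573.35695242 177.40599873  12.        ]
[[488.  96.  12.]
 [462. 248.  12.]
 [655. 282.  12.]] centre [571.55033896 189.31997839  12.        ]
{'stand': array([579.9, 179.2,   1.7]), 'hook_front': array([536.6, 175.1, 240.1]), 'keeper_end': array([569.8, 180. , 242.1]), 'back_plate': array([629.7, 188.9, 237.4])}
armL 43.8 254.5
armM -16.9 253.6
armR -78.1 258.0
tip -92.8 290.3
keep -12.2 277.0
armL 43.5 255.5
armM -16.8 253.2
armR -77.8 256.1
tip -92.4 288.2
keep -12.1 276.7
```

Run:
```python
from h import *
from scipy.optimize import minimize
ps=[snapshot(n) for n in("side","top")]
ms=[regions_of("hoop",p)[0]["mask"] for p in ps]
s,t=ps
ms[0][190:]=0
def go(idx,x0):
    def c(v):
        r=rend([ps[i] for i in idx],v[0],v[1],122,v[2]/20)
        return sum(1-((a[:190] if i==0 else a)&(m[:190] if i==0 else m)).sum()/((a[:190] if i==0 else a)|(m[:190] if i==0 else m)).sum() for a,m,i in zip(r,[ms[i] for i in idx],idx))
    o=minimize(c,x0,method="Nelder-Mead",options=dict(initial_simplex=np.array(x0)+np.vstack([[0,0,0],[8,0,0],[0,8,0],[0,0,2.]]),maxfev=90)); return np.round([o.x[0],o.x[1],np.degrees(o.x[2]/20),o.fun],2)
for idx in ([0],[1],[0,1]):
    for y0 in(-5,0,1): print(idx,go(idx,[583,-182,y0]))
im=[]
for p,m,(x0,y0) in zip(ps,ms,((290,135),(325,170))):
    r=rend([p],582,-182,122,np.radians(-6))[0]
    k=p["color"].copy()[y0:y0+85,x0:x0+85]; k=cv2.resize(k,None,fx=4.7,fy=4.7,interpolation=cv2.INTER_NEAREST)
    for q,col in((r,(255,0,0)),(m,(0,255,0))):
        cc,_=cv2.findContours(cv2.resize(q[y0:y0+85,x0:x0+85].astype(np.uint8),None,fx=4.7,fy=4.7,interpolation=cv2.INTER_NEAREST),cv2.RETR_LIST,cv2.CHAIN_APPROX_NONE); cv2.drawContours(k,cc,-1,col,1)
    im.append(k)
cv2.imwrite("pics/ov.png",np.hstack(im)[:,:,::-1])
c=[pinpoint("cradle",p)[0] for p in ps]; print([w(p,d["xyz"]) for p,d in zip(ps,c)])
```

```text
[0] [ 5.8284e+02 -1.7899e+02 -5.5200e+00  5.0000e-02]
[0] [ 5.8297e+02 -1.7796e+02 -5.2700e+00  5.0000e-02]
[0] [ 5.8351e+02 -1.7993e+02 -5.3400e+00  5.0000e-02]
[1] [ 5.824e+02 -1.822e+02 -8.120e+00  8.000e-02]
[1] [ 5.8356e+02 -1.8001e+02 -7.2100e+00  7.0000e-02]
[1] [ 5.8371e+02 -1.8223e+02 -7.0200e+00  7.0000e-02]
[0, 1] [ 5.8315e+02 -1.8277e+02 -6.0600e+00  1.3000e-01]
[0, 1] [ 5.8303e+02 -1.7967e+02 -5.6500e+00  1.3000e-01]
[0, 1] [ 5.8312e+02 -1.7922e+02 -6.2200e+00  1.3000e-01]
[array([ 583.63684852, -179.13491108,   -2.88093173]), array([ 580.69692055, -182.19666644,    5.06688686])]
```

View pics/ov.png

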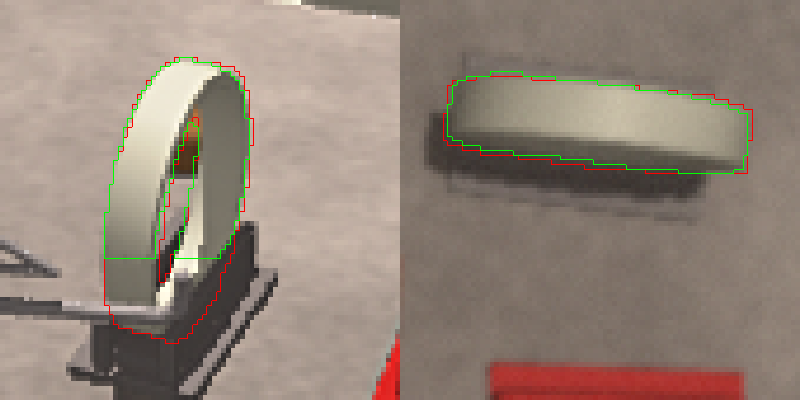

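Call:
play_rows([
  [1,[0,0,-7],-0.1],
  [1,[0,0,-7],-0.1],
  [1,[0,0,-7],-0.1],
  [1,[0,0,-7],-0.1],
  [1,[0,0,-7],-0.1],
  [1,[0,0,-7],-0.1],
  [1,[0,0,-7],-0.1],
  [1,[0,0,-7],-0.1],
  [1,[0,0,-7],-0.1],
  [1,[0,0,-5],-0.105],
  [1,[0,0,0],0],
  [1,[0,0,0],0],
], force=80)

```text
time: 3.1
tool_pos: [265.3, -538.4, 299.5]
tcp_rot: [180.0, 0.0, 83.6]
ft_force: [0.4, -0.3, -0.2]
finger_gap: 85.1
grip_force: 0.0
```

```bash
cat >> h.py <<'E'
def to(xy,z=None,yaw=None):
    s=sense(); P=np.array(s["tool_pos"]); ps=np.radians(s["tcp_rot"][2]); c,S=np.cos(ps),np.sin(ps)
    d=np.r_[xy,P[2] if z is None else z]-P
    print("t",round(s["time"],2),"pos",P.round(1),"rot",np.round(s["tcp_rot"],2),"F",np.round(s["ft_force"],1),"gap",round(s["finger_gap"],1),"grip",round(s["grip_force"],1))
    print("tool shift",np.round([c*d[0]+S*d[1],S*d[0]-c*d[1],-d[2]],1), "" if yaw is None else "turn %.4f"%(-np.radians(yaw)+ps))
E
python3 -c "
from h import *
to([576.5,-240.1],290,83.8)"
```

```text
t 3.1 pos [ 265.3 -538.4  299.5] rot [1.7998e+02 4.0000e-02 8.3630e+01] F [ 0.4 -0.3 -0.2] gap 85.1 grip 0.0
tool shift [331.  276.2   9.5] turn -0.0029
```

Call:
play_rows([
  [1,[15,12,0],0],
  [1,[30,25,0],0],
  [1,[30,25,0],0],
  [1,[30,25,0],0],
  [1,[30,25,0],0],
  [1,[30,25,0],0],
  [1,[30,25,0],0],
  [1,[30,25,0],0],
  [1,[30,25,0],0],
  [1,[30,25,0],0],
  [1,[30,25,0],0],
  [1,[16,14,0],-0.003],
])

```text
time: 4.1
tool_pos: [577.4, -235.2, 298.4]
tcp_rot: [-180.0, -0.1, 83.9]
ft_force: [-0.2, -0.2, -0.4]
finger_gap: 85.2
grip_force: 0.0
```

Call:
play_rows([
  [1,[0,0,10],0],
  [1,[0,0,15],0],
  [1,[0,0,15],0],
  [1,[0,0,0],0],
  [1,[0,0,0],0],
  [1,[0,0,0],0],
])

```text
time: 4.6
tool_pos: [575.0, -239.4, 259.7]
tcp_rot: [180.0, 0.0, 83.9]
ft_force: [0.5, -0.6, 0.7]
finger_gap: 85.2
grip_force: 0.0
```

```bash
python3 -c "
from h import *
to([576.5,-240.1],188,83.8)
p=snapshot('top');q=snapshot('side')
a=p['color'][140:260,290:450];b=q['color'][110:230,250:410]
cv2.imwrite('pics/g.png',cv2.resize(np.hstack([b,a]),None,fx=2.5,fy=2.5,interpolation=cv2.INTER_CUBIC)[:,:,::-1])"
```

```text
t 4.6 pos [ 575.  -239.4  259.7] rot [1.800e+02 1.000e-02 8.387e+01] F [ 0.5 -0.6  0.7] gap 85.2 grip 0.0
tool shift [-0.5  1.6 71.7] turn 0.0013
```

View pics/g.png

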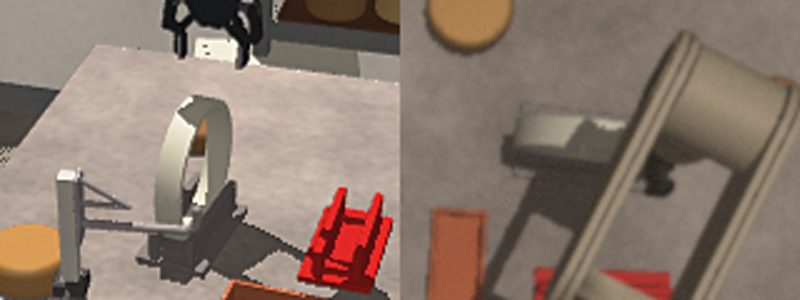

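The open gripper (side crop fingers at (183,55) and (243,62)) is above and behind the hoop rim, straddling it. I'll descend and grip.

Call:
play_rows([
  [1,[0,1.5,5],0],
  [1,[0,0,10],0],
  [1,[0,0,10],0],
  [1,[0,0,10],0],
  [1,[0,0,10],0],
  [1,[0,0,10],0],
  [1,[0,0,8],0],
  [1,[0,0,6],0],
  [1,[0,0,3],0],
  [1,[0,0,0],0],
  [1,[0,0,0],0],
  [1,[0,0,0],0],
])

```text
time: 5.7
tool_pos: [577.2, -239.2, 188.1]
tcp_rot: [179.9, 0.0, 84.0]
ft_force: [-0.7, -0.6, -0.3]
finger_gap: 85.5
grip_force: 0.0
```

Call:
play_rows([
  [0.2,[0,0,0],0],
  [0.1,[0,0,0],0],
  [0,[0,0,0],0],
  [-0.1,[0,0,0],0],
  [-0.2,[0,0,0],0],
  [-0.3,[0,0,0],0],
  [-0.4,[0,0,0],0],
  [-0.6,[0,0,0],0],
  [-1,[0,0,0],0],
  [-1,[0,0,0],0],
  [-1,[0,0,0],0],
  [-1,[0,0,0],0],
])

```text
time: 6.7
tool_pos: [577.0, -239.4, 187.9]
tcp_rot: [179.9, 0.0, 84.0]
ft_force: [-1.6, -1.7, 5.2]
finger_gap: 38.7
grip_force: 81.0
```

```bash
python3 -c "
from h import *
to([576.5,-240.1],188,83.8); print(sense()['wrist_torque'])"
```

```text
t 6.7 pos [ 577.  -239.4  187.9] rot [1.7995e+02 4.0000e-02 8.3980e+01] F [-1.6 -1.7  5.2] gap 38.7 grip 81.0
tool shift [-0.8 -0.4 -0.1] turn 0.0031
[-0.21578343  0.20483062  0.02644042]
```

Call:
play_rows([
  [-1,[0,0,-3],0],
  [-1,[0,0,-6],0],
  [-1,[0,0,-8],0],
  [-1,[0,0,-9],0],
  [-1,[0,0,-10],0],
  [-1,[0,0,-10],0],
  [-1,[0,0,-10],0],
  [-1,[0,0,-10],0],
  [-1,[0,0,-10],0],
  [-1,[0,0,-8],0],
  [-1,[0,0,-4],0],
  [-1,[0,0,0],0],
])

```text
time: 7.7
tool_pos: [577.3, -239.3, 276.9]
tcp_rot: [179.9, 0.0, 84.0]
ft_force: [0.3, 0.3, -2.9]
finger_gap: 38.5
grip_force: 80.7
```

```bash
python3 -c "
from h import *
O=np.array([581,181,0.])
to([423-30,157-30],276,98.5)
t=snapshot('top')
e=np.array([.989,.1478,0]);n=np.array([-.1478,.989,0])
Z=np.array([0,0,1.])
for a,z in (((168,190),290),((188,290),275),((205,360),250),((212,420),250),((215,510),270)):
    X=onplane(t,(np.array(a)+.5)/7-.5+[230,155],Z,z); print(X.round(1),'x',((X-O)@e).round(1),'y',((X-O)@n).round(1))
"
```

```text
t 7.7 pos [ 577.3 -239.3  276.9] rot [1.7988e+02 4.0000e-02 8.3980e+01] F [ 0.3  0.3 -2.9] gap 38.5 grip 80.7
tool shift [ 345.  -221.7    0.9] turn -0.2534
[615.  185.3 290. ] x 34.3 y -0.8
[572.1 178.1 275. ] x -9.2 y -1.6
[542.5 173.4 250. ] x -39.2 y -1.8
[515.4 170.  250. ] x -66.5 y -1.2
[474.9 165.8 270. ] x -107.2 y 0.7
```

Call:
play_rows([
  [-1,[0,0,0],-0.03],
  [-1,[0,0,0],-0.063],
  [-1,[0,0,0],-0.063],
  [-1,[0,0,0],-0.063],
  [-1,[0,0,0],-0.033],
  [-1,[6,-1.7,0],0],
  [-1,[12,-3.4,0],0],
  [-1,[18,-5.1,0],0],
  [-1,[24,-6.8,0],0],
  [-1,[24,-6.8,0],0],
  [-1,[24,-6.8,0],0],
  [-1,[24,-6.8,0],0],
])

```text
time: 8.75
tool_pos: [519.3, -112.6, 274.5]
tcp_rot: [-179.9, -0.0, 98.3]
ft_force: [-0.1, -0.7, -2.5]
finger_gap: 38.8
grip_force: 80.8
```

Call:
play_rows([
  [-1,[24,-6.8,0],0],
  [-1,[24,-6.8,0],0],
  [-1,[24,-6.8,0],0],
  [-1,[24,-6.8,0],0],
  [-1,[24,-6.8,0],0],
  [-1,[24,-6.8,0],0],
  [-1,[24,-6.8,0],0],
  [-1,[20,-5.6,0],0],
  [-1,[14,-4,0],0],
  [-1,[10,-2.8,0],0],
  [-1,[4,-1,0],0],
  [-1,[0,0,0],0],
])

```text
time: 9.75
tool_pos: [428.1, 91.4, 275.1]
tcp_rot: [-180.0, -0.0, 98.5]
ft_force: [0.8, -0.1, -4.0]
finger_gap: 38.7
grip_force: 80.8
```

```bash
cat >> h.py <<'E'
O=np.array([581,180,0.]); YA=np.radians(8.4); e=np.array([np.cos(YA),np.sin(YA),0]); n=np.array([-e[1],e[0],0])
def hk(P): P=np.array(P); return np.round([(P-O)@e,(P-O)@n,P[2]],1)
E
python3 -c "
from h import *
to([426.4,97],276,98.4)
ps=[snapshot(q) for q in('side','top')]; ms=[]
for p in ps:
    r=regions_of('hoop',p); print([(d['p'],d['mask'].sum()) for d in r]); ms.append(r[0]['mask'])
    print([hk(w(p,d['xyz'])) for d in pinpoint('hoop',p)])
s=sense();x=np.radians(s['tcp_rot'][2]);T=np.array(s['tool_pos']);c=T+59.2*np.array([np.cos(x),np.sin(x),0])+[0,0,-66]
print('pred',c.round(1),hk(c))
for i in ([0],[0,1]):
  v,f=fit([ps[j] for j in i],[ms[j] for j in i],[*c,x-np.pi/2]); print(v[:3].round(1),hk(v[:3]),np.degrees(v[3]),f)
a=ps[0]['color'][110:310,220:400];b=ps[1]['color'][100:300,200:380]
cv2.imwrite('pics/t.png',cv2.resize(np.hstack([a,b]),None,fx=2.2,fy=2.2,interpolation=cv2.INTER_CUBIC)[:,:,::-1])
"
```

```text
t 9.75 pos [428.1  91.4 275.1] rot [-180.     -0.     98.46] F [ 0.8 -0.1 -4. ] gap 38.7 grip 80.8
tool shift [ 5.8 -0.8 -0.9] turn 0.0010
[(0.87, np.int64(1064))]
[array([-167.5,  -10.3,  208.6])]
[(0.65, np.int64(90))]
[]
pred [420.1 148.7 209.2] [-163.7   -7.4  209.2]
[420.2 153.9 211.4] [-162.9   -2.4  211.4] 8.94068981203267 0.07839721254355403
[420.3 150.6 209. ] [-163.3   -5.6  209. ] 8.790568248070013 0.9802886356671217
```

View pics/t.png

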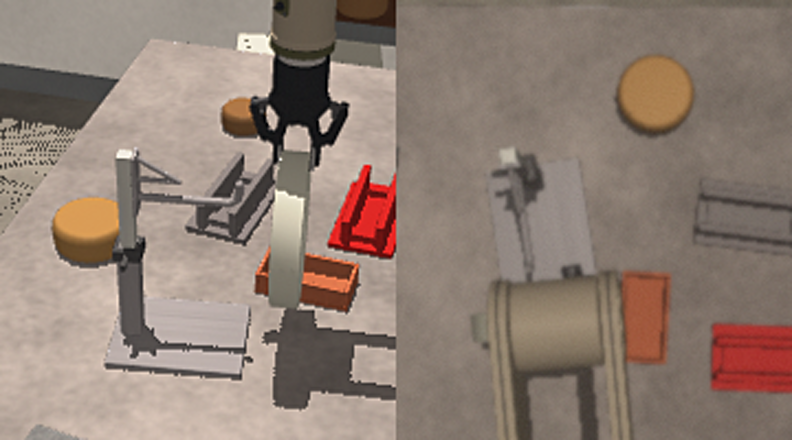

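The picture shows the hoop held upright in front of the tip (side crop hoop (290,230), tip (240,185)). I'll thread it over the tip at height.

Call:
play_rows([
  [-1,[3,3,0],0],
  [-1,[3,7,0],0],
  [-1,[0,12,0],0],
  [-1,[0,14,0],0],
  [-1,[0,14,0],0],
  [-1,[0,14,0],0],
  [-1,[0,14,0],0],
  [-1,[0,14,0],0],
  [-1,[0,12,0],0],
  [-1,[0,8,0],0],
  [-1,[0,5,0],0],
  [-1,[0,1,0],0],
])

```text
time: 11.05
tool_pos: [544.9, 114.2, 274.8]
tcp_rot: [-180.0, -0.0, 98.4]
ft_force: [-0.3, 0.3, -3.2]
finger_gap: 39.1
grip_force: 81.0
```

Call:
play_rows([
  [-1,[0,0,3],0],
  [-1,[0,0,5],0],
  [-1,[0,0,5],0],
  [-1,[0,0,5],0],
  [-1,[0,0,3],0],
  [-1,[0,0,0],0],
  [-1,[0,0,0],0],
  [-1,[0,0,0],0],
])

```text
time: 11.72
tool_pos: [544.4, 114.0, 254.5]
tcp_rot: [180.0, 0.0, 98.4]
ft_force: [-0.4, 0.9, -3.8]
finger_gap: 38.7
grip_force: 80.9
```

```bash
cat >> h.py <<'E'
def look(name=None):
    s=sense();x=np.radians(s['tcp_rot'][2]);T=np.array(s['tool_pos']);c=T+59.2*np.array([np.cos(x),np.sin(x),0])+[0,0,-66]
    print('t',s['time'],'rot',np.round(s['tcp_rot'],2),'F',np.round(s['ft_force'],1),'M',np.round(s['wrist_torque'],2),'gap',round(s['finger_gap'],1)); print('pred',hk(c))
    p=snapshot('side'); m=regions_of('hoop',p)
    if m:
        v,f=fit([p],[m[0]['mask']],[*c,x-np.pi/2]); print('fit',hk(v[:3]),np.degrees(v[3]),f)
    if name: cv2.imwrite(f'pics/{name}.png',cv2.resize(p['color'][130:290,240:380],None,fx=3.7,fy=3.7,interpolation=cv2.INTER_CUBIC)[:,:,::-1])
E
python3 -c "
from h import *
look('n1')"
```

```text
t 11.7167 rot [179.98   0.    98.42] F [-0.4  0.9 -3.8] M [-0.19 -0.04 -0.02] gap 38.7
pred [-45.9  -0.7 188.5]
fit [-45.8   0.7 186.9] 9.388157827090673 0.09413468501086164
```

View pics/n1.png

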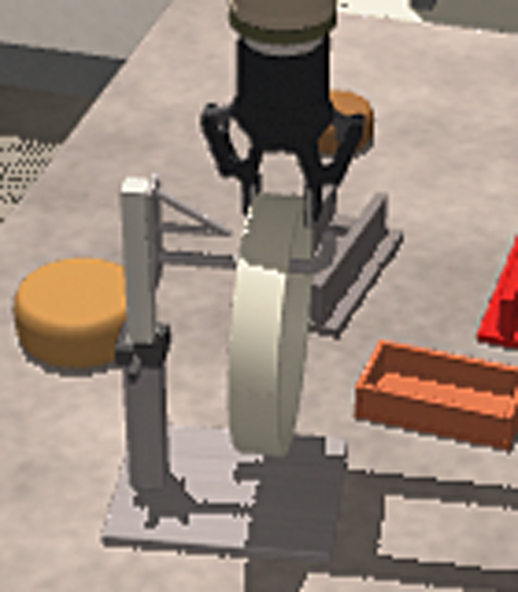

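Call:
play_rows([
  [-1,[0,0,3],0],
  [-1,[0,0,4],0],
  [-1,[0,0,4],0],
  [-1,[0,0,3],0],
  [-1,[0,0,1.5],0],
  [-1,[0,0,1.5],0],
  [-1,[0,0,1.5],0],
  [-1,[0,0,1],0],
  [-1,[0,0,1],0],
  [-1,[0,0,0],0],
])

```text
time: 12.65
tool_pos: [544.3, 114.0, 233.6]
tcp_rot: [-180.0, -0.0, 98.4]
ft_force: [0.2, 0.2, -3.8]
finger_gap: 38.7
grip_force: 81.0
```

Call:
play_rows([
  [-1,[0,0,1],0],
  [-1,[0,0,1],0],
  [-1,[0,0,1],0],
  [-1,[0,0,0],0],
])

```text
time: 12.98
tool_pos: [544.2, 114.0, 230.5]
tcp_rot: [-180.0, 0.0, 98.4]
ft_force: [0.8, -0.1, -3.7]
finger_gap: 39.0
grip_force: 81.0
```

Call:
play_rows([
  [-1,[0,0,1],0],
  [-1,[0,0,1],0],
  [-1,[0,0,0],0],
])

```text
time: 13.23
tool_pos: [544.2, 114.0, 228.5]
tcp_rot: [-180.0, -0.0, 98.4]
ft_force: [-0.5, -0.6, -4.4]
finger_gap: 38.9
grip_force: 81.0
```

Call:
play_rows([
  [-1,[0,0,1],0],
  [-1,[0,0,1],0],
  [-1,[0,0,0],0],
])

```text
time: 13.48
tool_pos: [544.2, 114.0, 226.5]
tcp_rot: [-180.0, -0.0, 98.4]
ft_force: [-0.3, 0.1, -4.2]
finger_gap: 38.5
grip_force: 81.0
```

Call:
play_rows([
  [-1,[0,0,1],0],
  [-1,[0,0,1],0],
  [-1,[0,0,0],0],
])

```text
time: 13.73
tool_pos: [544.4, 114.1, 225.3]
tcp_rot: [180.0, -0.0, 98.4]
ft_force: [-2.4, -0.3, 0.5]
finger_gap: 39.1
grip_force: 81.7
```

Call:
play_rows([
  [-1,[0,0,1],0],
  [-1,[0,0,0],0],
])

```text
time: 13.9
tool_pos: [544.5, 114.2, 224.7]
tcp_rot: [179.9, -0.0, 98.4]
ft_force: [-3.7, 0.9, 6.5]
finger_gap: 38.7
grip_force: 82.4
```

Call:
play_rows([
  [-1,[0,0,1],0],
  [-1,[0,0,0],0],
])

```text
time: 14.07
tool_pos: [544.6, 114.3, 224.4]
tcp_rot: [179.9, -0.0, 98.4]
ft_force: [-6.4, 0.0, 9.0]
finger_gap: 38.7
grip_force: 83.0
```

Contact is felt at TCP z≈225.3, which puts the arm's top at about 257 mm, in agreement with the camera. I'll ease off to a light contact and slide.

Call:
play_rows([
  [-1,[0,0,-1],0],
  [-1,[0,0,-0.7],0],
  [-1,[0,0,0],0],
  [-1,[0,0,0],0],
])

```text
time: 14.4
tool_pos: [544.5, 114.2, 224.9]
tcp_rot: [180.0, -0.0, 98.4]
ft_force: [-3.0, 0.6, 5.1]
finger_gap: 38.6
grip_force: 82.1
```

Call:
play_rows([
  [-1,[0,1,0],0],
  [-1,[0,1.5,0],0],
  [-1,[0,1.5,0],0],
  [-1,[0,1.5,0],0],
  [-1,[0,1.5,0],0],
  [-1,[0,1.5,0],0],
  [-1,[0,1.5,0],0],
  [-1,[0,1.5,0],0],
  [-1,[0,1.5,0],0],
  [-1,[0,1.5,0],0],
  [-1,[0,1.5,0],0],
])

```text
time: 15.32
tool_pos: [560.1, 116.3, 224.8]
tcp_rot: [-180.0, -0.0, 98.4]
ft_force: [-5.1, -1.2, 6.2]
finger_gap: 38.6
grip_force: 82.4
```

```bash
python3 -c "
from h import *
look()"
```

```text
t 15.3167 rot [-179.99   -0.     98.43] F [-5.1 -1.2  6.2] M [0.23 0.69 0.33] gap 38.6
pred [-30.   -0.7 158.8]
fit [-27.3  -0.2 156. ] 9.956880198756123 0.06676449009537788
```

Call:
play_rows([
  [-1,[0,1,-0.5],0],
  [-1,[0,1.5,0],0],
  [-1,[0,1.5,0],0],
  [-1,[0,1.5,0],0],
  [-1,[0,1.5,0],0],
  [-1,[0,1.5,0],0],
  [-1,[0,1.5,0],0],
  [-1,[0,1.5,0],0],
  [-1,[0,1.5,0],0],
  [-1,[0,1.5,0],0],
  [-1,[0,1.5,0],0],
])

```text
time: 16.33
tool_pos: [576.1, 118.7, 225.0]
tcp_rot: [-180.0, 0.0, 98.4]
ft_force: [-4.2, -0.8, 3.4]
finger_gap: 38.5
grip_force: 82.1
```

Call:
play_rows([
  [-1,[0,1.5,0],0],
  [-1,[0,1.5,0],0],
  [-1,[0,1.5,0],0],
  [-1,[0,1.5,0],0],
  [-1,[0,1.5,0],0],
  [-1,[0,1.5,0],0],
  [-1,[0,1.5,0],0],
  [-1,[0,1.5,0],0],
  [-1,[0,1.5,0],0],
  [-1,[0,1.5,0],0],
])

```text
time: 17.17
tool_pos: [590.9, 120.9, 225.0]
tcp_rot: [-180.0, -0.0, 98.4]
ft_force: [-4.0, -0.3, 3.1]
finger_gap: 38.8
grip_force: 82.1
```

```bash
python3 -c "
from h import *
look('n2')"
```

```text
t 17.1667 rot [-180.     -0.     98.42] F [-4.  -0.3  3.1] M [0.21 0.54 0.19] gap 38.8
pred [  1.2  -0.7 159. ]
```

View pics/n2.png

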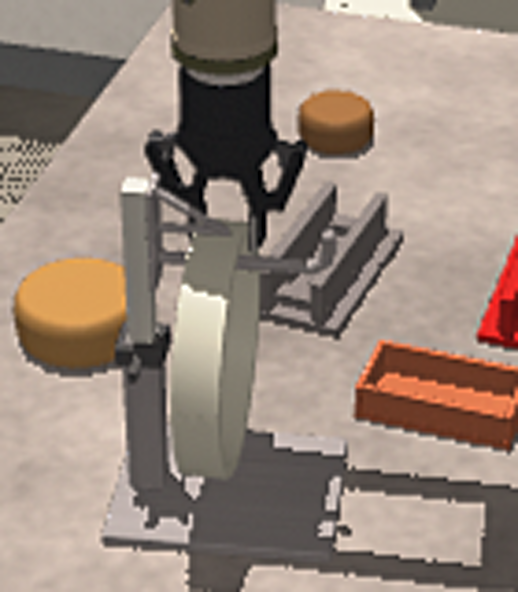

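The rim is under the keeper (keeper tip at ~(235,230) over the rim) with light forces. Continuing.

Call:
play_rows([
  [-1,[0,1.5,0],0],
  [-1,[0,1.5,0],0],
  [-1,[0,1.5,0],0],
  [-1,[0,1.5,0],0],
  [-1,[0,1.5,0],0],
  [-1,[0,1.5,0],0],
  [-1,[0,1.5,0],0],
  [-1,[0,1.5,0],0],
  [-1,[0,1.5,0],0],
  [-1,[0,1.5,0],0],
  [-1,[0,1.5,0],0],
  [-1,[0,1.5,0],0],
])

```text
time: 18.27
tool_pos: [608.8, 123.5, 225.0]
tcp_rot: [180.0, 0.0, 98.4]
ft_force: [-3.9, 0.3, 3.6]
finger_gap: 38.9
grip_force: 82.0
```

Call:
play_rows([
  [-1,[0,0.6,0],0],
  [-1,[0,0.6,0],0],
  [-1,[0,0.6,0],0],
  [-1,[0,0.6,0],0],
  [-1,[0,0.6,0],0],
  [-1,[0,0.6,0],0],
  [-1,[0,0.6,0],0],
  [-1,[0,0.6,0],0],
])

```text
time: 18.93
tool_pos: [613.4, 124.2, 225.0]
tcp_rot: [-180.0, 0.0, 98.4]
ft_force: [-3.3, -0.4, 3.4]
finger_gap: 38.9
grip_force: 82.1
```

Call:
play_rows([
  [-1,[0,0.5,0],0],
  [-1,[0,0.5,0],0],
  [-1,[0,0.5,0],0],
  [-1,[0,0.5,0],0],
])

```text
time: 19.27
tool_pos: [615.4, 124.5, 225.0]
tcp_rot: [180.0, -0.0, 98.4]
ft_force: [-2.8, -0.6, 4.1]
finger_gap: 39.2
grip_force: 82.1
```

Call:
play_rows([
  [-1,[0,0.5,0],0],
  [-1,[0,0.5,0],0],
  [-1,[0,0.5,0],0],
  [-1,[0,0,0],0],
])

```text
time: 19.6
tool_pos: [616.9, 124.8, 225.0]
tcp_rot: [180.0, 0.0, 98.4]
ft_force: [-3.2, -1.7, 3.5]
finger_gap: 38.6
grip_force: 82.0
```

Call:
play_rows([
  [-1,[0,0.5,0],0],
  [-1,[0,0.5,0],0],
  [-1,[0,0,0],0],
])

```text
time: 19.85
tool_pos: [617.1, 124.8, 224.8]
tcp_rot: [-179.9, 0.0, 98.4]
ft_force: [-8.6, -2.3, 6.0]
finger_gap: 38.8
grip_force: 82.3
```

Call:
play_rows([
  [-1,[0,0.5,0],0],
  [-1,[0,0.5,0],0],
  [-1,[0,0,0],0],
])

```text
time: 20.1
tool_pos: [617.3, 124.8, 224.7]
tcp_rot: [-179.8, 0.0, 98.5]
ft_force: [-12.9, -2.3, 6.6]
finger_gap: 38.7
grip_force: 82.5
```

Contact with the plate is felt at x≈+28 to 30. I'll ease the push and the downward load, lower the grip force, and open gently.

Call:
play_rows([
  [-1,[0,-0.4,-0.3],0],
  [-1,[0,-0.4,-0.3],0],
  [-1,[0,0,0],0],
  [-1,[0,0,0],0],
  [-1,[0,0,0],0],
], force=20)

```text
time: 20.52
tool_pos: [617.1, 124.7, 225.0]
tcp_rot: [-179.9, 0.0, 98.4]
ft_force: [-7.5, -2.0, 3.1]
finger_gap: 38.9
grip_force: 81.9
```

```bash
python3 -c "
from h import *
look()"
```

```text
t 20.5167 rot [-1.7987e+02  1.0000e-02  9.8450e+01] F [-7.5 -2.   3.1] M [-0.04  1.03  0.58] gap 38.9
pred [ 27.6  -0.7 159. ]
fit [ 28.6   3.5 155. ] 9.912112599131339 0.09339559706470979
```

Call:
play_rows([
  [-0.08,[0,0,0],0],
  [-0.06,[0,0,0],0],
  [-0.04,[0,0,0],0],
  [-0.02,[0,0,0],0],
  [0,[0,0,0],0],
  [0.03,[0,0,0],0],
  [0.06,[0,0,0],0],
  [0.09,[0,0,0],0],
  [0.12,[0,0,0],0],
  [0.15,[0,0,0],0],
  [0.18,[0,0,0],0],
  [0.18,[0,0,0],0],
])

```text
time: 21.62
tool_pos: [618.0, 124.9, 225.6]
tcp_rot: [180.0, -0.0, 98.4]
ft_force: [0.3, -0.3, 0.5]
finger_gap: 50.8
grip_force: 0.0
```

```bash
python3 -c "
from h import *
look('n3')"
```

```text
t 21.6167 rot [180.    -0.    98.42] F [ 0.3 -0.3  0.5] M [-0.02  0.01  0.07] gap 50.8
pred [ 28.5  -0.7 159.6]
fit [ 28.8   6.1 157.6] 11.215107617603653 0.11530398322851154
```

View pics/n3.png

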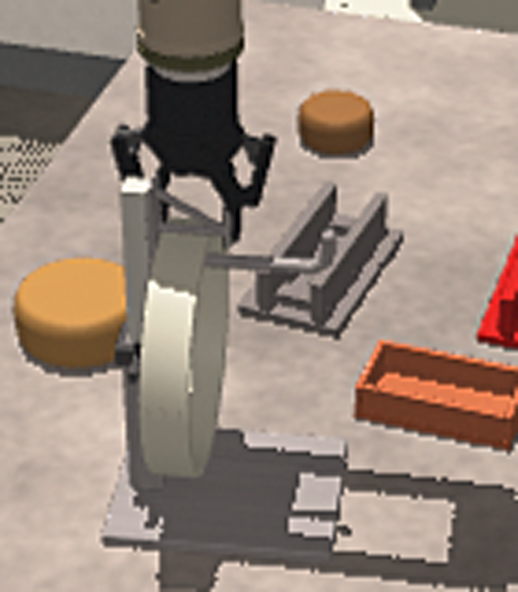

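The hoop hangs on the arm against the plate with the fingers free. Opening a bit more and withdrawing straight up.

Call:
play_rows([
  [0.3,[0,0,0],0],
  [0.4,[0,0,0],0],
  [0.4,[0,0,0],0],
  [0.4,[0,0,-2],0],
  [0.4,[0,0,-4],0],
  [0.4,[0,0,-6],0],
  [0.4,[0,0,-8],0],
  [0.4,[0,0,-10],0],
  [0.4,[0,0,-12],0],
  [0.4,[0,0,-15],0],
  [0.4,[0,0,-15],0],
  [0.4,[0,0,-15],0],
])

```text
time: 22.72
tool_pos: [618.1, 124.9, 314.8]
tcp_rot: [179.9, 0.0, 98.4]
ft_force: [-0.1, 0.7, 0.5]
finger_gap: 60.0
grip_force: 0.0
```

Call:
play_rows([
  [0.4,[0,0,-20],0],
  [0.4,[0,0,-20],0],
  [0.4,[0,0,-20],0],
  [0.4,[0,0,-15],0],
  [0.4,[-20,-10,0],0],
  [0.4,[-20,-20,0],0],
  [0.4,[-20,-20,0],0],
  [0.4,[-20,-20,0],0],
  [0.4,[-20,-20,0],0],
  [0.4,[-10,-10,0],0],
  [0.4,[0,0,0],0],
  [0.4,[0,0,0],0],
])

```text
time: 23.72
tool_pos: [535.3, 1.2, 389.0]
tcp_rot: [179.9, 0.0, 98.3]
ft_force: [0.9, -0.3, -1.2]
finger_gap: 59.7
grip_force: 0.0
```

```bash
python3 -c "
from h import *
to([0,0])
pr=None
for k in range(3):
    fs=[]
    for q in('side','top'):
        p=snapshot(q); m=regions_of('hoop',p)
        if m and q=='side': v,f=fit([p],[m[0]['mask']],[609,185,158,YA]); print('fit',hk(v[:3]),np.degrees(v[3]),f)
        print(q,[hk(w(p,d['xyz'])) for d in pinpoint('hoop',p)],m and m[0]['mask'].sum())
        i=p['color'][130:290,240:380] if q=='side' else p['color'][140:240,220:307]; fs.append(cv2.resize(i,(400,457),interpolation=cv2.INTER_CUBIC))
    g=fs[0].astype(int)
    if pr is not None: print('motion',np.percentile(abs(g-pr),[50,99,99.9]))
    pr=g
cv2.imwrite('pics/n4.png',np.hstack(fs)[:,:,::-1])
"
```

```text
t 23.72 pos [535.3   1.2 389. ] rot [179.88   0.    98.34] F [ 0.9 -0.3 -1.2] gap 59.7 grip 0.0
tool shift [  76.5 -529.9   -0. ] 
fit [ 27.4   8.8 154.9] 9.807465167987903 0.09379128137384407
side [array([ 26.9,   0.4, 158.4])] 1380
top [array([ 31.1,   2.6, 161. ])] 884
fit [ 29.8   3.9 155.5] 10.69351561638574 0.11467576791808876
side [array([ 28. ,   5.7, 160.8])] 1313
top [array([ 34.8,   0.7, 162.5])] 815
motion [ 0.  9. 81.]
fit [ 29.1   5.  157.4] 11.124981658655706 0.09415807560137457
side [array([ 25.1,   1.5, 158.9])] 1343
top [array([ 29.5,   0.7, 163.2])] 834
motion [ 0.  4. 60.]
```

View pics/n4.png

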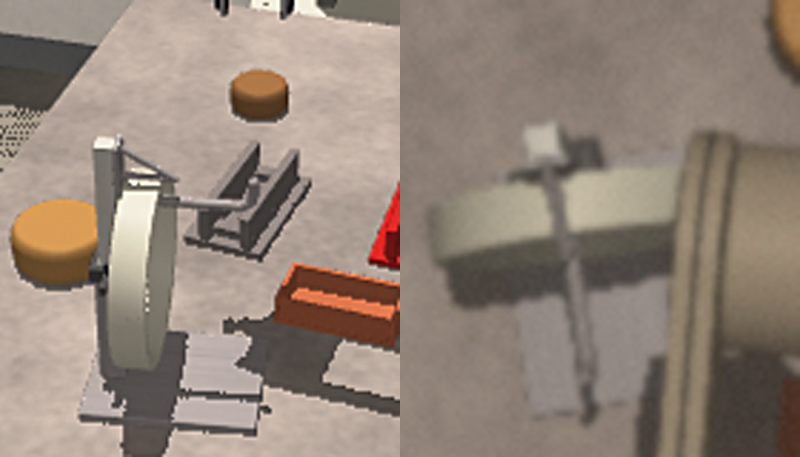

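The hoop hangs under the keeper against the plate, with the gripper clear. I'll wait for any rocking to die out.

Call:
play_rows([
  [0.4,[0,0,0],0],
  [0.4,[0,0,0],0],
  [0.4,[0,0,0],0],
  [0.4,[0,0,0],0],
  [0.4,[0,0,0],0],
  [0.4,[0,0,0],0],
  [0.4,[0,0,0],0],
  [0.4,[0,0,0],0],
  [0.4,[0,0,0],0],
  [0.4,[0,0,0],0],
  [0.4,[0,0,0],0],
  [0.4,[0,0,0],0],
])

```text
time: 25.62
tool_pos: [535.2, 1.5, 387.6]
tcp_rot: [-180.0, -0.0, 98.4]
ft_force: [0.2, -0.6, 0.9]
finger_gap: 59.7
grip_force: 0.0
```

Call:
play_rows([
  [0.4,[0,0,0],0],
  [0.4,[0,0,0],0],
  [0.4,[0,0,0],0],
  [0.4,[0,0,0],0],
  [0.4,[0,0,0],0],
  [0.4,[0,0,0],0],
  [0.4,[0,0,0],0],
  [0.4,[0,0,0],0],
  [0.4,[0,0,0],0],
  [0.4,[0,0,0],0],
  [0.4,[0,0,0],0],
  [0.4,[0,0,0],0],
])

```text
time: 26.62
tool_pos: [535.2, 1.5, 387.6]
tcp_rot: [180.0, -0.0, 98.4]
ft_force: [-0.0, 0.2, 1.1]
finger_gap: 59.7
grip_force: 0.0
```

Call:
play_rows([
  [0.4,[0,0,0],0],
  [0.4,[0,0,0],0],
  [0.4,[0,0,0],0],
  [0.4,[0,0,0],0],
  [0.4,[0,0,0],0],
  [0.4,[0,0,0],0],
  [0.4,[0,0,0],0],
  [0.4,[0,0,0],0],
  [0.4,[0,0,0],0],
  [0.4,[0,0,0],0],
  [0.4,[0,0,0],0],
  [0.4,[0,0,0],0],
])

```text
time: 27.62
tool_pos: [535.2, 1.5, 387.6]
tcp_rot: [-180.0, 0.0, 98.4]
ft_force: [0.0, 0.2, 0.2]
finger_gap: 59.9
grip_force: 0.0
```

```bash
python3 -c "
from h import *
g0=None
for k in range(16):
    g=snapshot('side')['color'][130:290,260:330].astype(int)
    if g0 is None:g0=g
    print((abs(g-g0).max(2)>25).sum(),end=' ')
p=snapshot('side');m=regions_of('hoop',p);v,f=fit([p],[m[0]['mask']],[609,185,158,YA]); print('fit',hk(v[:3]),np.degrees(v[3]),f)
print(sense()['time'])
"
```

```text
0 0 0 0 0 0 0 0 0 0 0 0 0 0 0 0 fit [ 27.7   5.4 156.6] 10.236495331829843 0.08440243079000675
28.5167
```

```bash
python3 -c "
from bench import *
print(hand_in())"
```

```text
the job is handed in; nothing more can be done
None
```

The hoop hangs still on the J-hook under the keeper, home against the back plate by felt contact and the camera fit (within 2–3 mm). The gripper is clear, I noticed no bystander moved, and the job was handed in at about 28.5 s.

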